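Take the part-used label roll off the unwinder

ROBOT

A 7-joint arm with a two-finger parallel gripper is mounted at the origin on the work surface; the furniture and walls round the work are solid. World frame = base frame: x ahead of the robot, y to its left, z up, the work surface at z = 0. Lengths are in mm, angles in rad, forces in N, time in s.
With the tool pointing down it reaches from about 400 to 875 mm from the base axis. Payload 6.5 kg.
Tool frame: the origin (TCP) lies at the centre of the arm's flange, where the gripper is bolted on; the fingertips stand 173 mm ahead of it and the grasp point (between the pads) lies 155 mm ahead of it; z points along the fingers, y is the direction in which the jaws open and shut (so a half turn about z gives the same grasp; the last joint's range is limited). The gripper opens to 85 mm and grips with 20 to 120 N. Pads are 22 mm wide; open, the fingers measure 114 mm over their backs; the gripper's body (76 mm by 85 mm) begins 54 mm behind the grasp point. The pads swing forward as they close: fully open they stand 13 mm farther back than shut.
Start: joints at [1.156, 0.536, -0.004, 1.538, 0.003, 1.067, -0.071], TCP at [222.151, -610.851, 404.69] pointing down, gripper open.
Joint ranges: [-2.7, 2.7], [-0.37, 2.16], [-1.27, 1.26], [0.24, 2.4], [-1.31, 4.45], [0.19, 1.91], [-2.76, 2.76]. Speed limits (rad/s): [2.39, 2.39, 3.14, 3.14, 3.14, 3.14, 3.14].

INTERFACE

Orientations are given as a rotation vector (axis times angle).
In Python, from plant import get_state, read_camera, finish_job, find_in, mark_of gives the robot as it stands. The module is installed in compiled form; this text tells all that it offers.
- The arm moves only by the tool arm_command, never from a script. Its arguments are lists of equal length, an entry for each row: "offset": the shift along the world's x, y, z normalised to -1 to 1, where 1 is 0.6 m, a list of three; "delta_rot": the turn, a rotation vector about the world's x, y, z normalised to -1 to 1, where 1 is 90 degrees, a list of three; "fingers": the opening, from 0 (shut) to 1 (fully open). In form: {"offset": [[x, y, z], ...], "delta_rot": [[rx, ry, rz], ...], "fingers": [fingers, ...]}. A call has 1 to 10 rows; each row shifts and turns the commanded pose from where the row before left it; what a row does not reach is not made up. A row lasts 1/10 s, in which the tool goes at most 50 mm and 8.59 degrees, less where a joint would pass 70% of its speed; a pose out of reach is approached as far as the arm can. A call with a number of a shift or a turn outside -1 to 1 is refused whole. A call with a gripper value outside its range is refused whole. The fingers move at their own pace and stop on an object; "squeeze" is the grip in N (left out, the last holds). Time passes only in rows, so rows that do not move let the fingers close. It gives the time, the measured TCP pose, the force and the opening at its end, in the units of the state.
- get_state(): the state, without advancing time (a new reading comes with each control period).
- read_camera(name): name is "side" or "top"; returns a dict with "image" (480x640x3 uint8, red, green, blue), "camera_matrix" (3x3 intrinsics, pixels), "R" (3x3) and "t" (3): a world point X has camera coordinates R X + t. Camera axes: x right, y down, z forward; pixel columns grow to the right and rows downward; lengths in mm; the calibration is good to about 2 mm. A picture is of the moment at which its call begins. There is no depth.
- finish_job(): hands the job in, once; it reports no verdict.
Trained networks look in a picture, given as the dict that the camera call returned (one of the last four; its "shot" number tells which), for a name from the list of things; names that differ only in an ending like _2 or _b are one class to them, and where a whole thing is asked for, a point or a joint stands for the part that bears it (a point fixed in the world has none). Each returns a list of dicts, best first, with "score" (0 to 1); they miss things now and then, are a little off and sometimes report something else, mostly with a low value. They report only what shows in the picture. A call takes as long as a camera call. They do not tell look-alikes from the thing itself.
- find_in(label, picture): "uv" ([column, row] in pixels, amid what is visible of it).
- mark_of(label, picture): "uv" ([column, row] in pixels: a listed point, or the origin of a listed thing).
The state is a dict: "clock": time; "joint_positions": joint angles; "dq": joint speeds; "tau": joint torques, N m; "tool_pos": TCP position; "tcp_rot": TCP orientation; "contact_force": force on the tool from outside, world axes, zero at the start; "torque": the same for the moment, N m; "grip_width": finger opening in mm.
Only numpy, scipy, OpenCV 4.12 (cv2) and the standard library are available. Lean on these libraries where they do the work, as an engineer would, in place of code of your own. Each camera call takes 0.05 s, during which the arm holds its last target.

TASK

The part-used label roll on the sloping unwinder is being changed. Swing the keeper arm right out of the way, lift the roll up and off its spindle, and set it down gently, flat, in the empty bay of the low tray. Leave the keeper arm open for the next roll, and leave the full roll in the other bay where it is.

Things in the scene. Friction and masses are not known exactly. Their poses are not given: they have to be found in the camera images.
- unwinder: The unwinder: fixed grey sheet-metal stand, 150 x 130 mm on the table, about 95 mm high at the back, with a flat deck that slopes 25 degrees down to its front (-x of its own). Origin: centre of its underside; z up. A steel guide bar 10 mm thick runs across the low edge of the deck, 68 mm down the slope from the spindle, its top 21 mm above the deck.
- spindle (a point): Foot of the spindle, on its axis, where the mounted roll's underside rests. Aluminium pin 22 mm across, 44 mm long from here, square to the deck. Axes: z along the spindle, off the deck (25 degrees from vertical, leaning to the stand's front); x up the slope; y level, left as seen from the front. The deck is at z = -8 mm, with an 86 mm disc 4 mm thick and a black shoulder 42 mm across on it.
- keeper_hinge (a point): Point on the hinge axis of the keeper arm, level (along z) with the middle of its knob. Axes as spindle; z is the hinge axis. It lies 60 mm along x from the spindle's axis and 75 mm along z from its foot. The column here, 18 mm across, ends under the arm.
- keeper_knob (a point): Middle of the upright black knob at the free end of the keeper arm, 113 mm from the hinge axis. The knob is 15 mm across and 28 mm high; this point is 14 mm below its top. The arm is a flat steel bar 14 mm wide, 5 mm thick, turning parallel to the deck, 6 mm above the mounted roll's top; its rubber pad comes to 3 mm above it.
- keeper (a joint): Keeper arm angle, rad. 0: straight down the slope, across the roll. It grows to 1.6 (stop) as the knob swings to the left seen from the front (+y of spindle): at angle q the knob is at x = -113 cos q, y = +113 sin q mm from the hinge. Past 1.0 it is clear of the roll. The hinge is stiff: the arm stays where it is left; 0.3 to 0.8 N at the knob moves it.
- used_roll_center (a point): Centre of the part-used roll of labels: white paper cylinder 62 mm across, 50 mm wide, bore 26 mm, about 90 g. The point is half-way along its axis, 25 mm from either flat face; z is its axis. It starts on the spindle under the keeper arm, its lower face on the black shoulder.
- free_bay (a point): Centre of the floor of the tray's empty bay, 8 mm above the table. The tray is fixed, grey, 126 x 236 mm, its walls 18 mm high over the table, with two bays of 118 mm (x) by 112 mm (y) parted by a divider 2 mm lower. Axes: the tray's, z up. The full roll's bay lies 116 mm away along -y.
- full_roll_center (a point): Centre of the full roll of labels, 80 mm across and 50 mm high, standing flat in the tray's other bay; the point is 25 mm above its underside. To be left alone.
Not all that is in view belongs to the job. What is shaped like the part that bears used_roll_center but pink or yellow is not meant.

How it is judged (in metres and radians):
On the way, in this order (a step that is already met when the one before it is completed fails the run):
1. the keeper arm is swung clear of the roll (value of joint keeper above 1 rad), for 0.2 s.
2. the part-used roll is lifted off the end of the spindle (distance between used_roll_center and spindle above 0.08 m), for 0.1 s.
At the end, for the whole second after the job is handed in: The part-used roll lies flat (within 7 degrees) and still on the floor of the empty bay, its axis within 40 mm of the bay's centre; the keeper arm is still open (past 1.0 rad) (horizontal distance between used_roll_center and free_bay below 0.04 m and height (world z) of used_roll_center below 0.038 m and angle between used_roll_center's own z axis and vertical below 0.12 rad and linear speed of used_roll below 0.02 m/s and value of joint keeper above 1 rad); the robot touches nothing.
It fails at once if the full roll is pushed more than 15 mm (distance of full_roll_center from where it was at the start of the episode above 0.015 m).
It fails at once if the part-used roll is dropped or thrown (faster than 0.8 m/s out of the fingers) (linear speed of used_roll above 0.8 m/s and contact force between the fingers and used_roll below 0.05 N).
It also fails if it takes over 64 s, if anything falls off the work surface, if the arm or the gripper's body presses on something with over 40 N, if the wrist force passes 120 N, or if a joint passes its speed limit or range.

## Working session

There is one attempt and no reset: what is moved stays moved. The work goes in short steps, Python scripts to look and compute and a tool call to move; the robot and the scene stay as the last step left them, time stands still between calls to the robot, and variables do not carry over. Pictures are saved under pics/ and viewed, and the job is handed in when it is done.

Besides the shell and the picture viewer there is one more tool, called after "Request:" by a JSON object that holds its "api" and its "payload". arm_command: Moves the arm, as the interface text tells. Scaled input: -1 to 1 covers 0.6 m each way for a shift and 90 degrees each way for a turn. Its arguments: {"type":"object","properties":{"offset":{"type":"array","items":{"type":"array","items":{"type":"number"}}},"delta_rot":{"type":"array","items":{"type":"array","items":{"type":"number"}}},"fingers":{"type":"array","items":{"type":"number"}},"squeeze":{"type":"number"}},"required":["offset","delta_rot","fingers"]}

```bash
mkdir -p pics; cat > h.py <<'E'
import numpy as np, cv2, pickle
from plant import get_state, read_camera, finish_job, find_in, mark_of
def P(c): return c["camera_matrix"]@np.hstack([c["R"],np.array(c["t"]).reshape(3,1)])
def tri(c1,u1,c2,u2):
    X=cv2.triangulatePoints(P(c1),P(c2),np.array(u1,float).reshape(2,1),np.array(u2,float).reshape(2,1)); return (X[:3]/X[3]).ravel()
def proj(c,X):
    p=P(c)@np.append(X,1); return p[:2]/p[2]
def save(c,n): cv2.imwrite(f'pics/{n}.png',c["image"][:,:,::-1])
E
python3 - <<'E'
from h import *
np.set_printoptions(precision=1,suppress=True)
s=read_camera("side");t=read_camera("top");save(s,'s0');save(t,'t0')
pickle.dump((s,t),open('c0.pkl','wb'))
for n in ["unwinder","spindle","keeper_hinge","keeper_knob","used_roll_center","free_bay","full_roll_center"]:
    a=mark_of(n,s)[:3];b=mark_of(n,t)[:3]
    print(n,[(np.round(x["uv"]),round(x["score"],2)) for x in a],[(np.round(x["uv"]),round(x["score"],2)) for x in b])
    if a and b: 
        for x in a[:2]:
            for y in b[:2]:
                X=tri(s,x["uv"],t,y["uv"]); print("   ",X,np.linalg.norm(proj(s,X)-x["uv"]))
print(get_state())
E
```

```text
unwinder [(array([291., 328.]), 0.96)] [(array([256., 228.]), 0.96)]
    [632.  211.7   3.8] 0.3546154935763063
spindle [(array([289., 309.]), 0.82)] [(array([251., 226.]), 0.73)]
    [634.4 210.1  70.7] 0.13751599513331142
keeper_hinge [(array([280., 280.]), 0.83)] [(array([248., 210.]), 0.94)]
    [658.9 201.5 151.1] 2.1199991478844615
keeper_knob [(array([313., 317.]), 0.83), (array([293., 330.]), 0.35)] [(array([232., 258.]), 0.85)]
    [557.3 243.9 116.6] 0.7244598260843574
    [576.4 260.7  83.4] 8.676676014413012
used_roll_center [(array([223., 359.]), 0.94), (array([272., 375.]), 0.81), (array([295., 304.]), 0.62)] [(array([197., 189.]), 0.94), (array([198., 240.]), 0.7), (array([248., 227.]), 0.67)]
    [728.1 357.9  22.8] 0.02524692103086379
    [651.4 367.3  75.9] 24.777259957111053
    [681.4 349.2  -5. ] 27.54352582210522
    [604.1 351.7  25.7] 1.7295524695083495
free_bay [(array([347., 231.]), 0.63)] [(array([403., 229.]), 0.65)]
    [ 632.4 -158.9   20. ] 0.6698977301138045
full_roll_center [(array([358., 203.]), 0.6)] [(array([451., 227.]), 0.75)]
    [ 638.  -271.1   46.3] 0.3555614897359206
{'clock': 0.8, 'joint_positions': array([ 1.2,  0.5, -0. ,  1.5,  0. ,  1.1, -0.1]), 'dq': array([-0., -0.,  0.,  0.,  0., -0.,  0.]), 'tau': array([ -0. , -58.3,   1. , -25.9,   0. ,   0. ,  -0. ]), 'tool_pos': array([ 222.1, -610.9,  404.7]), 'tcp_rot': array([ 3.1,  0.5, -0. ]), 'contact_force': array([-0.4, -0.4,  0.2]), 'torque': array([ 0. , -0.1,  0. ]), 'grip_width': 85.54315494083222}
```

View pics/s0.png

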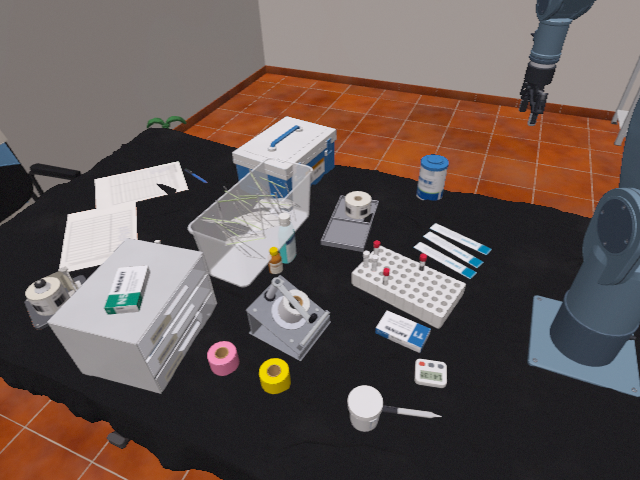

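View pics/t0.png

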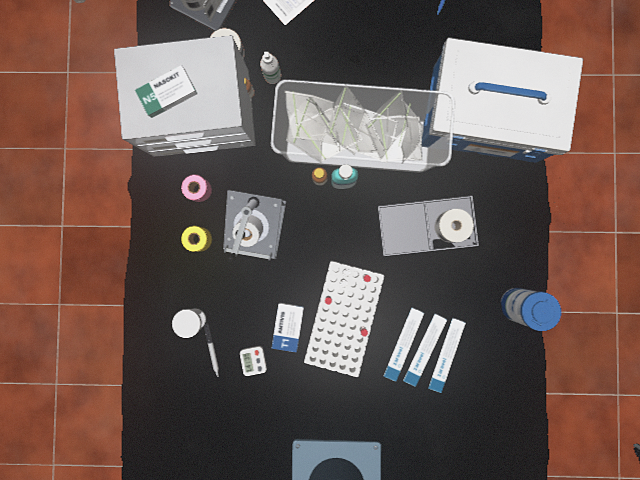

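```bash
python3 - <<'E'
from h import *
np.set_printoptions(precision=1,suppress=True)
s,t=pickle.load(open('c0.pkl','rb'))
a=cv2.resize(s["image"][250:400,190:390],(800,600),interpolation=3);b=cv2.resize(t["image"][170:290,160:320],(800,600),interpolation=3)
cv2.imwrite('pics/s0c.png',a[:,:,::-1]);cv2.imwrite('pics/t0c.png',b[:,:,::-1])
for c in(s,t): print(-c["R"].T@c["t"], c["camera_matrix"][0])
# triangulate third roll
X=tri(s,[295,304],t,[248,227]);print(X)
E
```

```text
[286.5 781.8 849.7] [439.6   0.  325.1]
[ 575.1   25.  1109.7] [437.6   0.  319.9]
[623.8 211.   95.5]
```

View pics/s0c.png

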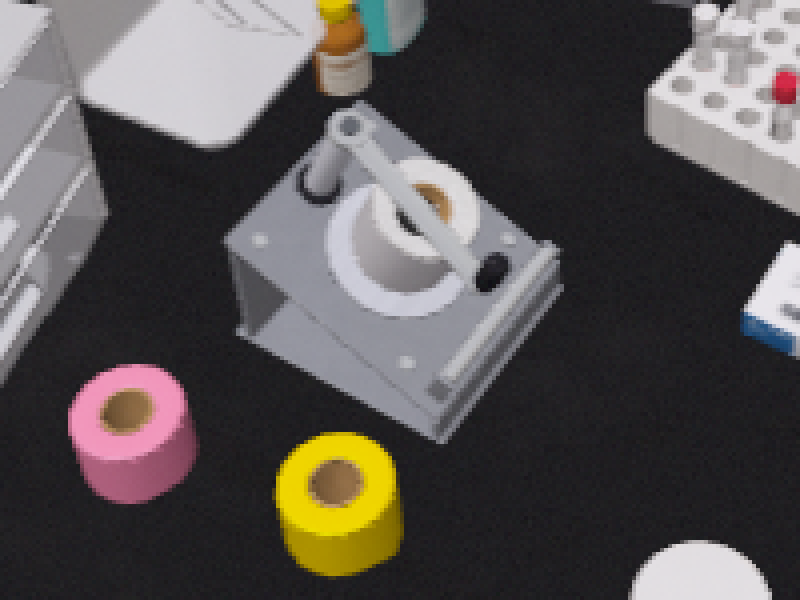

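View pics/t0c.png

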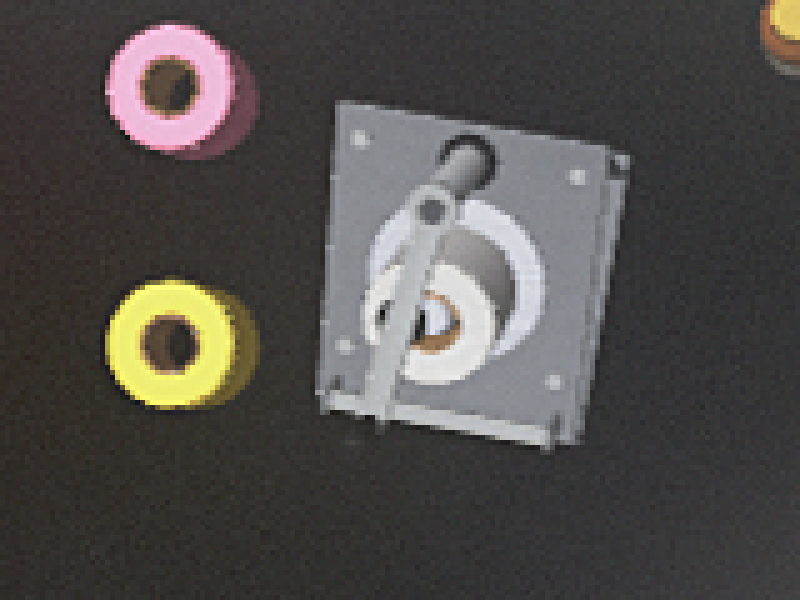

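The three roll look-alikes in the side view are pink (223,359), yellow (272,375) and white (295,304). The white one sits on the unwinder's spindle under the keeper arm, so it is the roll meant, and the crop confirms this. Next I'll fit the geometry.

```bash
cat > fit.py <<'E'
from h import *
from scipy.optimize import least_squares
from scipy.spatial.transform import Rotation as Rn
def Rs(psi): return (Rn.from_euler('z',psi)*Rn.from_euler('y',-25,degrees=True)).as_matrix()
# z axis leans to -x : check in main
def pts(p):
    R=Rs(p[3]);S=p[:3];q=p[4]
    H=S+R@[60,0,75];K=H+R@[-113*np.cos(q),113*np.sin(q),0]
    return dict(spindle=S,keeper_hinge=H,keeper_knob=K,used_roll_center=S+R@[0,0,25])
E
python3 - <<'E'
from fit import *
np.set_printoptions(precision=2,suppress=True)
print(Rs(0))
s,t=pickle.load(open('c0.pkl','rb'))
s=read_camera("side");t=read_camera("top");
obs=[]
for c in (s,t):
    for n in ["spindle","keeper_hinge","keeper_knob","used_roll_center"]:
        L=mark_of(n,c)
        if n=="used_roll_center": 
            e=[295,304] if c is s else [248,227]
            L=[m for m in L if np.linalg.norm(np.array(m["uv"])-e)<15]
        if L: obs.append((c,n,np.array(L[0]["uv"]),L[0]["score"]))
def f(p):
    d=pts(p); return np.concatenate([(proj(c,d[n])-u) for c,n,u,_ in obs])
r=least_squares(f,[634,210,70,-.15,-.1],loss='soft_l1')
print(r.x); 
for (c,n,u,sc),e in zip(obs,f(r.x).reshape(-1,2)): print(n,u,sc,e)
for k,v in pts(r.x).items(): print(k,v)
np.save('uw.npy',r.x)
# tray
ob=[(c,n,np.array(L[0]["uv"])) for c in(s,t) for n in["free_bay","full_roll_center"] for L in[mark_of(n,c)] if L]
def g(p):
    F=np.array([p[0],p[1],8]);U=np.array([p[0]+116*np.sin(p[2]),p[1]-116*np.cos(p[2]),33])
    return np.concatenate([proj(c,F if n=="free_bay" else U)-u for c,n,u in ob])
r2=least_squares(g,[632,-155,0],loss='soft_l1');print(r2.x,g(r2.x).reshape(-1,2));np.save('tray.npy',r2.x)
# overlay
d=pts(r.x);R=Rs(r.x[3]);S=r.x[:3]
im=t["image"].copy();im2=s["image"].copy()
a=np.linspace(0,2*np.pi,60)
for I,c in((im,t),(im2,s)):
    def pl(X): cv2.polylines(I,[np.array([proj(c,x)*8 for x in X]).round().astype(np.int32)],False,(255,0,0),1,cv2.LINE_AA,3)
    for z,rad in((0,31),(50,31),(-4,43)): pl([S+R@[rad*np.cos(v),rad*np.sin(v),z] for v in a])
    pl([d["keeper_hinge"],d["keeper_knob"]]); pl([S+R@[-68,-60,13],S+R@[-68,60,13]])
    x,y,w=r2.x; Rz=Rn.from_euler('z',w).as_matrix()
    # tray outline: center is offset -58 in y
    pl([np.array([x,y,18])+Rz@[i*63,-58+j*118,0] for i,j in((1,1),(1,-1),(-1,-1),(-1,1),(1,1))])
cv2.imwrite('pics/ov.png',np.vstack([cv2.resize(im[160:280,200:500],(800,300)),cv2.resize(im2[180:380,210:410],(300,300)).repeat(1,0) if 0 else cv2.resize(im2[180:370,200:700][:, :440],(800,300))])[:,:,::-1])
E
```

```text
[[ 0.91 -0.   -0.42]
 [ 0.    1.   -0.  ]
 [ 0.42  0.    0.91]]
[631.29 211.96  67.36  -0.15   0.16]
spindle [285.8 312. ] 0.7 [ 4.01 -0.78]
keeper_hinge [280.1 278.7] 0.78 [-1.96  0.61]
keeper_knob [315.5 318.1] 0.79 [-2.04 -0.82]
used_roll_center [293.9 305.6] 0.81 [-0.99  0.92]
spindle [247.6 226.9] 0.68 [3.21 0.15]
keeper_hinge [244.5 215. ] 0.63 [ 0.45 -0.58]
keeper_knob [233.6 252.8] 0.75 [-0.06  5.67]
used_roll_center [249.3 227.9] 0.64 [-0.97  3.06]
spindle [631.29 211.96  67.36]
keeper_hinge [653.72 208.56 160.69]
keeper_knob [556.55 241.84 113.57]
used_roll_center [620.84 213.54  90.02]
[ 637.35 -158.29    0.1 ] [[-4.04  2.54]
 [ 1.9   1.74]
 [ 1.02  0.73]
 [ 0.19 -1.35]]
```

View pics/ov.png

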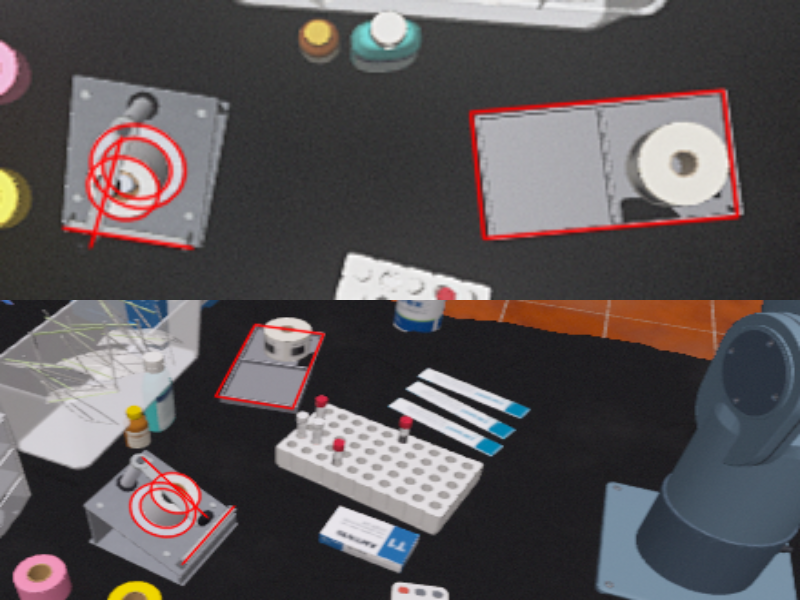

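```bash
cat > ov.py <<'E'
from fit import *
def ov(s,t,p,name):
    d=pts(p);R=Rs(p[3]);S=np.array(p[:3]);a=np.linspace(0,2*np.pi,60);out=[]
    for c,(x0,y0,w,h) in((t,(208,180,100,100)),(s,(235,265,100,100))):
        k=6 if 0 else 4
        M=np.array([[k,0,-k*x0],[0,k,-k*y0]],float)
        I=cv2.warpAffine(c["image"],M,(w*k,h*k),flags=cv2.INTER_CUBIC)
        def pl(X,col=(255,0,0)): cv2.polylines(I,[np.array([(proj(c,x)-[x0,y0])*k*8 for x in X]).round().astype(np.int32)],False,col,1,cv2.LINE_AA,3)
        for z,rad in((0,31),(50,31),(-4,43)): pl([S+R@[rad*np.cos(v),rad*np.sin(v),z] for v in a])
        pl([d["keeper_hinge"],d["keeper_knob"]],(0,255,0)); pl([S+R@[-68,-60,13],S+R@[-68,60,13]])
        K=d["keeper_knob"]
        for z in(-14,14): pl([K+R@[7.5*np.cos(v),7.5*np.sin(v),z] for v in a],(0,255,255))
        for z in(0,):pl([d["keeper_hinge"]+R@[9*np.cos(v),9*np.sin(v),z] for v in a],(0,255,0))
        pl([S+R@[60+9*np.cos(v),9*np.sin(v),-8] for v in a],(0,255,0))
        out.append(I)
    cv2.imwrite(f'pics/{name}.png',np.hstack(out)[:,:,::-1])
E
python3 - <<'E'
from ov import *
s,t=pickle.load(open('c0.pkl','rb'))
ov(s,t,np.load('uw.npy'),'ov2')
E
```

```text
(no output)
```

View pics/ov2.png

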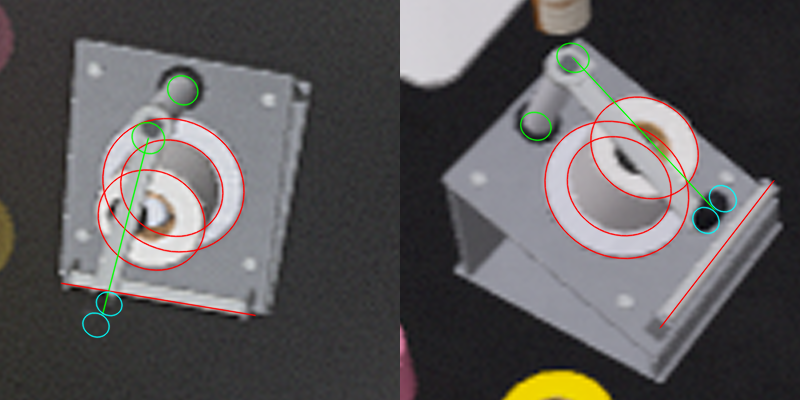

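```bash
python3 - <<'E'
s=open('ov.py').read()
s=s.replace('''pl([d["keeper_hinge"],d["keeper_knob"]],(0,255,0));''','''A=np.array([-np.cos(p[4]),np.sin(p[4]),0]);B=np.array([-A[1],A[0],0]);H=np.array([60,0,61.]);pl([S+R@(H+A*i+B*j) for i,j in((0,7),(113,7),(113,-7),(0,-7))],(0,255,0));''').replace('for z in(0,):pl([d["keeper_hinge"]+','for z in(-14,):pl([d["keeper_hinge"]+')
s=s.replace('def ov(s,t,p,name)','def ov(s,t,p,name,k=4)').replace('k=6 if 0 else 4','')
open('ov.py','w').write(s)
from ov import *
s,t=pickle.load(open('c0.pkl','rb'))
p=np.load('uw.npy');
ov(s,t,p,'ov3')
p2=p+[3,0,0,0,0.06];p2[3]=-.15; ov(s,t,p2,'ov4')
E
```

```text
(no output)
```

View pics/ov3.png

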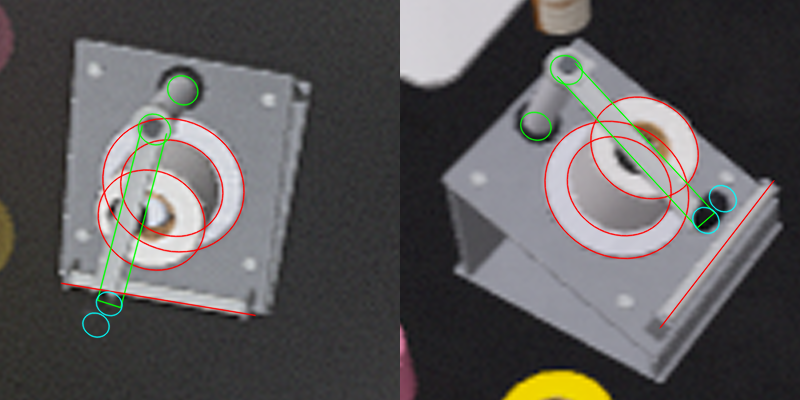

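View pics/ov4.png

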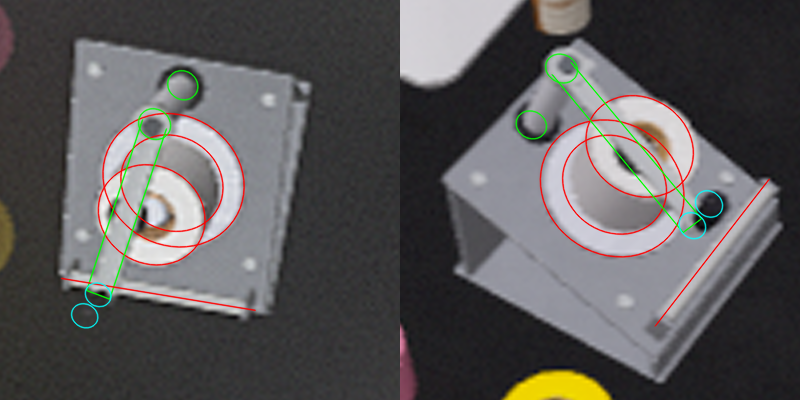

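```bash
cat > plan.py <<'E'
from fit import *
np.set_printoptions(precision=3,suppress=True)
U=np.array([632.5,211.5,67,-.15,.17])
R=Rs(U[3]);S=U[:3]
def W(v): return S+R@np.array(v,float)
def toolR(y): # tool z along -zs, y given in spindle frame
    z=-R[:,2];y=R@np.array(y,float);return np.column_stack([np.cross(y,z),y,z])
def pose():
    st=get_state();return np.array(st["tool_pos"]),Rn.from_rotvec(st["tcp_rot"])
def step(p0,r0,p1,R1,frac=.9):
    r1=Rn.from_matrix(R1) if not isinstance(R1,Rn) else R1
    # half-turn choice
    d=(r1*r0.inv()).as_rotvec(); dp=p1-p0
    n=int(np.ceil(max(np.linalg.norm(dp)/45,np.degrees(np.linalg.norm(d))/8,1)))
    print("rows",n,"off/row",dp/n/600,"rot/row",d/n/(np.pi/2),"| tot mm",dp,"deg",np.degrees(d))
def knobpose(q,ztip,dr=0):
    t=np.array([np.sin(q),np.cos(q),0]) # tangential, growing q
    rad=np.array([-np.cos(q),np.sin(q),0])
    return W(np.array([60,0,ztip+173])+rad*(113+dr)),toolR(t)
E
python3 - <<'E'
from plan import *
p,r=pose();print(p,r.as_matrix())
p1,R1=knobpose(.17,120); print(p1,R1)
step(p,r,p1,R1)
E
```

```text
[ 222.149 -610.863  404.714] [[ 0.94   0.342 -0.   ]
 [ 0.342 -0.94  -0.   ]
 [-0.     0.    -1.   ]]
[466.885 255.865 310.838] [[-0.858  0.299  0.418]
 [ 0.301  0.952 -0.063]
 [-0.417  0.071 -0.906]]
rows 21 off/row [ 0.019  0.069 -0.007] rot/row [-0.017 -0.003  0.073] | tot mm [244.736 866.728 -93.876] deg [-32.032  -5.972 138.848]
```

Request:
{"api": "arm_command", "payload": {"offset": [[0.041,0.07,0.003],[0.041,0.07,0.003],[0.041,0.07,0.003],[0.041,0.07,0.003],[0.041,0.07,0.003],[0.041,0.07,0.003],[0.041,0.07,0.003],[0.041,0.07,0.003],[0.041,0.07,0.003],[0.041,0.07,0.003]], "delta_rot": [[0,0,0.08],[0,0,0.08],[0,0,0.08],[0,0,0.08],[0,0,0.08],[0,0,0.08],[0,0,0.08],[0,0,0.08],[0,0,0.08],[0,0,0.08]], "fingers": [0.45,0.45,0.45,0.45,0.45,0.45,0.45,0.45,0.45,0.45]}}

```text
clock: 2.5
tool_pos: [468.8, -189.2, 423.2]
tcp_rot: [2.176, 2.264, 0.0]
contact_force: [1.2, 0.1, -1.0]
grip_width: 38.3
```

```bash
python3 - <<'E'
from plan import *
p,r=pose();print(p,r.as_rotvec(),get_state()["grip_width"],get_state()["joint_positions"])
p1,R1=knobpose(.17,120); step(p,r,p1,R1)
E
```

```text
[ 468.797 -189.156  423.176] [2.176 2.264 0.   ] 38.32309894340102 [ 0.67   0.303 -0.451  1.875  0.156  0.997  0.191]
rows 11 off/row [-0.     0.067 -0.017] rot/row [-0.018 -0.019  0.069] | tot mm [  -1.912  445.021 -112.338] deg [-18.216 -19.277  68.243]
```

Request:
{"api": "arm_command", "payload": {"offset": [[0,0.067,-0.01],[0,0.067,-0.01],[0,0.067,-0.01],[0,0.067,-0.01],[0,0.067,-0.01],[0,0.067,-0.01],[0,0.067,-0.01],[0,0.067,-0.01],[0,0.067,-0.01],[0,0.067,-0.01]], "delta_rot": [[-0.018,-0.019,0.069],[-0.018,-0.019,0.069],[-0.018,-0.019,0.069],[-0.018,-0.019,0.069],[-0.018,-0.019,0.069],[-0.018,-0.019,0.069],[-0.018,-0.019,0.069],[-0.018,-0.019,0.069],[-0.018,-0.019,0.069],[-0.018,-0.019,0.069]], "fingers": [0.45,0.45,0.45,0.45,0.45,0.45,0.45,0.45,0.45,0.45]}}

```text
clock: 3.5
tool_pos: [468.1, 212.8, 362.7]
tcp_rot: [0.591, 2.684, 0.006]
contact_force: [0.6, -0.6, -0.0]
grip_width: 38.5
```

```bash
python3 - <<'E'
from plan import *
p,r=pose();print(p,r.as_rotvec(),get_state()["grip_width"],get_state()["joint_positions"])
p1,R1=knobpose(.17,105); step(p,r,p1,R1)
E
```

```text
[468.057 212.754 362.732] [0.591 2.684 0.006] 38.46188395616377 [-0.056  0.376 -0.653  2.031  0.85   0.717 -0.142]
rows 2 off/row [ 0.004  0.035 -0.055] rot/row [-0.01  -0.012  0.035] | tot mm [  5.096  42.164 -65.489] deg [-1.741 -2.198  6.218]
```

Request:
{"api": "arm_command", "payload": {"offset": [[0.004,0.035,-0.055],[0.004,0.035,-0.055],[0,0,0]], "delta_rot": [[-0.01,-0.012,0.035],[-0.01,-0.012,0.035],[0,0,0]], "fingers": [0.45,0.45,0.45]}}

```text
clock: 3.8
tool_pos: [471.0, 255.4, 293.1]
tcp_rot: [0.427, 2.679, 0.003]
contact_force: [-0.8, -0.4, -0.5]
grip_width: 38.4
```

```bash
python3 - <<'E'
from plan import *
p,r=pose()
p1,R1=knobpose(.17,58); step(p,r,p1,R1)
s=read_camera("side");t=read_camera("top")
k=4
out=[]
for c,(x0,y0) in((t,(190,180)),(s,(235,230))):
    M=np.array([[k,0,-k*x0],[0,k,-k*y0]],float);out.append(cv2.warpAffine(c["image"],M,(400,560),flags=cv2.INTER_CUBIC))
cv2.imwrite('pics/a1.png',np.hstack(out)[:,:,::-1])
E
```

```text
rows 1 off/row [ 0.036 -0.006 -0.064] rot/row [ 0.001 -0.005 -0.002] | tot mm [ 21.778  -3.469 -38.502] deg [ 0.079 -0.473 -0.193]
```

View pics/a1.png

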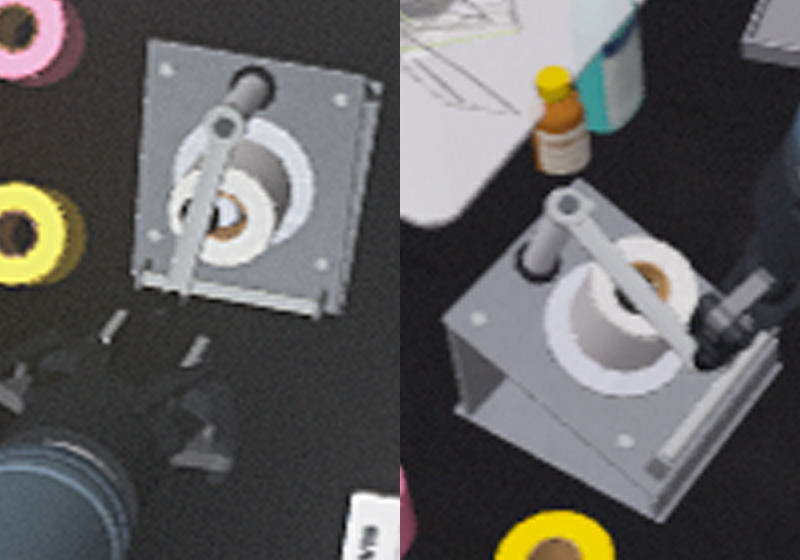

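The top view shows the fingertips at about (115,325) and (197,350) in the crop, with the knob at the bar end (175,300) between them. The alignment is good, so I'll descend along the hinge axis.

Request:
{"api": "arm_command", "payload": {"offset": [[0.012,-0.002,-0.021],[0.012,-0.002,-0.021],[0.012,-0.002,-0.021],[0,0,0]], "delta_rot": [[0,0,0],[0,0,0],[0,0,0],[0,0,0]], "fingers": [0.45,0.45,0.45,0.45]}}

```text
clock: 4.3
tool_pos: [495.9, 247.5, 259.4]
tcp_rot: [0.441, 2.671, 0.002]
contact_force: [0.2, -0.1, -0.3]
grip_width: 38.4
```

```bash
python3 - <<'E'
from plan import *
p,r=pose();print(p,get_state()["contact_force"])
qs=np.linspace(.17,1.52,21)
pp,rr=knobpose(.17,58);rr=Rn.from_matrix(rr)
print((pp-p))
for q in qs[1:]:
    p1,R1=knobpose(q,58);r1=Rn.from_matrix(R1)
    print(round(q,2),(p1-pp)/600,(r1*rr.inv()).as_rotvec()/(np.pi/2)); pp,rr=p1,r1
s=read_camera("side");k=4
M=np.array([[k,0,-k*235],[0,k,-k*230]],float);cv2.imwrite('pics/a2.png',cv2.warpAffine(s["image"],M,(400,560),flags=cv2.INTER_CUBIC)[:,:,::-1])
E
```

```text
[495.891 247.454 259.437] [ 0.241 -0.074 -0.334]
[-3.098  4.495 -4.79 ]
0.24 [0.004 0.012 0.001] [ 0.018 -0.003 -0.039]
0.31 [0.005 0.012 0.001] [ 0.018 -0.003 -0.039]
0.37 [0.006 0.011 0.002] [ 0.018 -0.003 -0.039]
0.44 [0.006 0.011 0.002] [ 0.018 -0.003 -0.039]
0.51 [0.007 0.01  0.002] [ 0.018 -0.003 -0.039]
0.58 [0.007 0.01  0.003] [ 0.018 -0.003 -0.039]
0.64 [0.008 0.009 0.003] [ 0.018 -0.003 -0.039]
0.71 [0.009 0.009 0.003] [ 0.018 -0.003 -0.039]
0.78 [0.009 0.008 0.004] [ 0.018 -0.003 -0.039]
0.85 [0.01  0.007 0.004] [ 0.018 -0.003 -0.039]
0.91 [0.01  0.007 0.004] [ 0.018 -0.003 -0.039]
0.98 [0.01  0.006 0.004] [ 0.018 -0.003 -0.039]
1.05 [0.011 0.005 0.005] [ 0.018 -0.003 -0.039]
1.12 [0.011 0.004 0.005] [ 0.018 -0.003 -0.039]
1.18 [0.011 0.004 0.005] [ 0.018 -0.003 -0.039]
1.25 [0.011 0.003 0.005] [ 0.018 -0.003 -0.039]
1.32 [0.011 0.002 0.005] [ 0.018 -0.003 -0.039]
1.38 [0.012 0.001 0.005] [ 0.018 -0.003 -0.039]
1.45 [0.012 0.    0.005] [ 0.018 -0.003 -0.039]
1.52 [ 0.012 -0.001  0.005] [ 0.018 -0.003 -0.039]
```

View pics/a2.png

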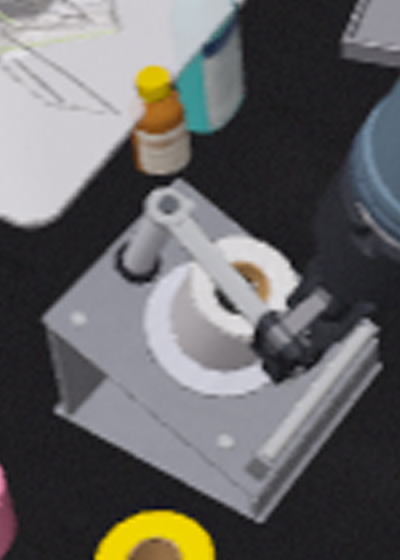

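Request:
{"api": "arm_command", "payload": {"offset": [[0.004,0.012,0.001],[0.005,0.012,0.001],[0.006,0.011,0.002],[0.006,0.011,0.002],[0.007,0.01,0.002],[0.007,0.01,0.003],[0.008,0.009,0.003],[0.009,0.009,0.003],[0.009,0.008,0.004],[0.01,0.007,0.004]], "delta_rot": [[0.018,-0.003,-0.039],[0.018,-0.003,-0.039],[0.018,-0.003,-0.039],[0.018,-0.003,-0.039],[0.018,-0.003,-0.039],[0.018,-0.003,-0.039],[0.018,-0.003,-0.039],[0.018,-0.003,-0.039],[0.018,-0.003,-0.039],[0.018,-0.003,-0.039]], "fingers": [0.45,0.45,0.45,0.45,0.45,0.45,0.45,0.45,0.45,0.45]}}

```text
clock: 5.35
tool_pos: [537.2, 308.8, 275.8]
tcp_rot: [1.309, 2.388, 0.209]
contact_force: [-1.3, 0.8, 0.0]
grip_width: 38.7
```

```bash
python3 - <<'E'
from plan import *
p,r=pose();print(p,get_state()["contact_force"])
p1,R1=knobpose(.85,58);step(p,r,p1,R1)
s=read_camera("side");k=4
M=np.array([[k,0,-k*235],[0,k,-k*230]],float);cv2.imwrite('pics/a3.png',cv2.warpAffine(s["image"],M,(400,560),flags=cv2.INTER_CUBIC)[:,:,::-1])
E
```

```text
[537.239 308.837 275.751] [-1.327  0.78   0.032]
rows 1 off/row [-0.003  0.005 -0.009] rot/row [-0.001  0.001  0.002] | tot mm [-1.645  3.168 -5.554] deg [-0.066  0.113  0.139]
```

View pics/a3.png

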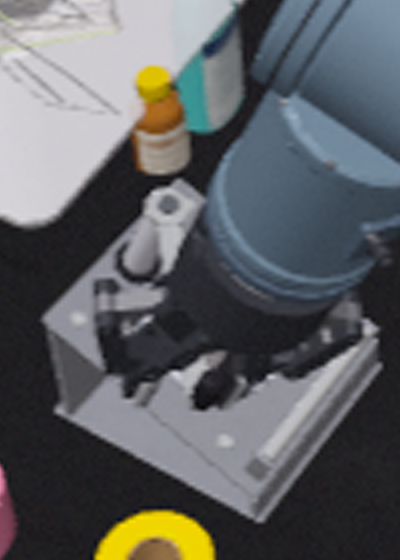

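Request:
{"api": "arm_command", "payload": {"offset": [[0.01,0.007,0.004],[0.01,0.006,0.004],[0.011,0.005,0.005],[0.011,0.004,0.005],[0.011,0.004,0.005],[0.011,0.003,0.005],[0.011,0.002,0.005],[0.012,0.001,0.005],[0.012,0,0.005],[0.012,-0.001,0.005]], "delta_rot": [[0.018,-0.003,-0.039],[0.018,-0.003,-0.039],[0.018,-0.003,-0.039],[0.018,-0.003,-0.039],[0.018,-0.003,-0.039],[0.018,-0.003,-0.039],[0.018,-0.003,-0.039],[0.018,-0.003,-0.039],[0.018,-0.003,-0.039],[0.018,-0.003,-0.039]], "fingers": [0.45,0.45,0.45,0.45,0.45,0.45,0.45,0.45,0.45,0.45]}}

```text
clock: 6.4
tool_pos: [603.7, 327.2, 304.3]
tcp_rot: [2.063, 1.854, 0.395]
contact_force: [-1.2, 0.8, 0.4]
grip_width: 38.4
```

```bash
python3 - <<'E'
from plan import *
p,r=pose();st=get_state();print(p,st["contact_force"],st["joint_positions"])
p1,R1=knobpose(1.52,58);step(p,r,p1,R1)
p1,R1=knobpose(1.52,150);step(p,r,p1,r)
s=read_camera("side");k=4
M=np.array([[k,0,-k*235],[0,k,-k*230]],float);cv2.imwrite('pics/a4.png',cv2.warpAffine(s["image"],M,(400,560),flags=cv2.INTER_CUBIC)[:,:,::-1])
E
```

```text
[603.695 327.224 304.326] [-1.161  0.763  0.375] [-0.362  0.678 -0.391  1.652  0.901  0.726 -1.401]
rows 1 off/row [-0.004  0.005 -0.008] rot/row [-0.001  0.003  0.005] | tot mm [-2.233  3.102 -5.037] deg [-0.087  0.312  0.407]
rows 2 off/row [-0.034  0.007  0.065] rot/row [0. 0. 0.] | tot mm [-40.677   8.913  78.344] deg [0. 0. 0.]
```

View pics/a4.png

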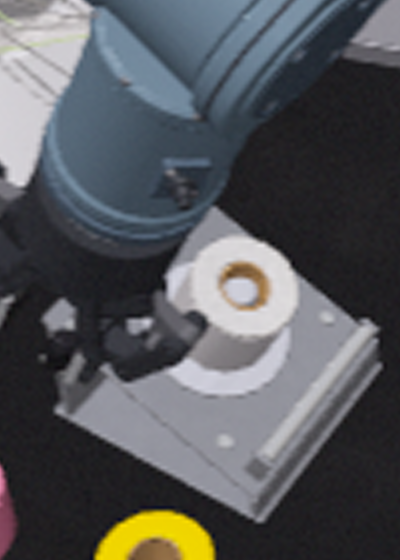

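Request:
{"api": "arm_command", "payload": {"offset": [[-0.021,0.003,0.045],[-0.021,0.003,0.045],[-0.021,0.003,0.045],[-0.021,0.003,0.045],[0,0,0]], "delta_rot": [[0,0,0],[0,0,0],[0,0,0],[0,0,0],[0,0,0]], "fingers": [0.45,0.45,0.6,1,1]}}

```text
clock: 6.95
tool_pos: [552.1, 336.3, 416.3]
tcp_rot: [2.056, 1.858, 0.404]
contact_force: [-0.0, 0.0, 0.4]
grip_width: 77.9
```

```bash
python3 - <<'E'
from plan import *
p,r=pose();st=get_state();print(p,st["contact_force"])
# roll grasp: jaws along spindle y, grasp point z=33
for z in(120,):
    p1=W([0,0,z+155]);step(p,r,p1,toolR([0,1,0]))
s=read_camera("side");t=read_camera("top");pickle.dump((s,t),open('c1.pkl','wb'))
save(s,'s5');save(t,'t5')
E
```

```text
[552.128 336.291 416.256] [-0.032  0.     0.418]
rows 11 off/row [-0.005 -0.016 -0.015] rot/row [-0.037  0.006  0.08 ] | tot mm [ -34.543 -107.423 -100.022] deg [-37.016   5.86   78.825]
```

View pics/s5.png

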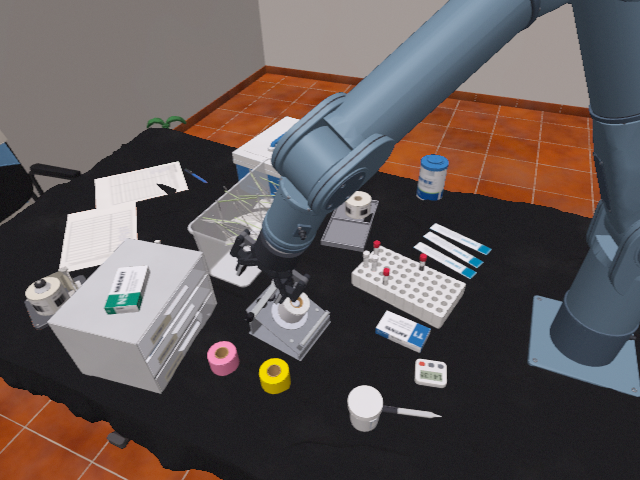

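View pics/t5.png

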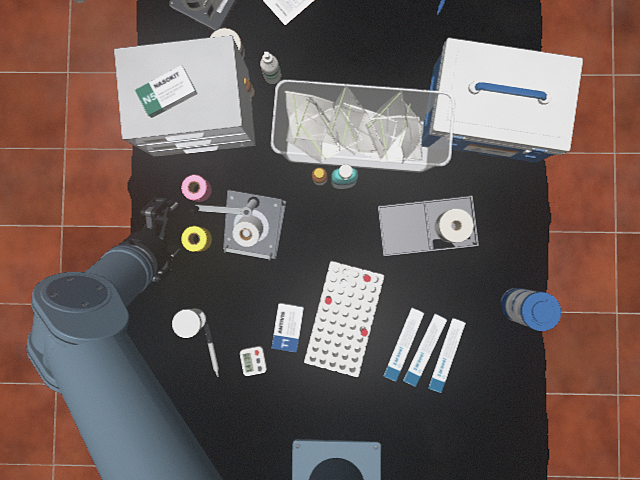

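Request:
{"api": "arm_command", "payload": {"offset": [[-0.005,-0.016,-0.01],[-0.005,-0.016,-0.01],[-0.005,-0.016,-0.01],[-0.005,-0.016,-0.01],[-0.005,-0.016,-0.01],[-0.005,-0.016,-0.01],[-0.005,-0.016,-0.01],[-0.005,-0.016,-0.01],[-0.005,-0.016,-0.01],[-0.005,-0.016,-0.01]], "delta_rot": [[-0.041,0.007,0.087],[-0.041,0.007,0.087],[-0.041,0.007,0.087],[-0.041,0.007,0.087],[-0.041,0.007,0.087],[-0.041,0.007,0.087],[-0.041,0.007,0.087],[-0.041,0.007,0.087],[-0.041,0.007,0.087],[-0.041,0.007,0.087]], "fingers": [1,1,1,1,1,1,1,1,1,1]}}

```text
clock: 8.05
tool_pos: [523.1, 237.4, 349.4]
tcp_rot: [0.231, 2.696, -0.058]
contact_force: [-0.2, 0.2, -0.5]
grip_width: 85.4
```

```bash
python3 - <<'E'
from plan import *
from ov import ov
p,r=pose();st=get_state();print(p,st["contact_force"],st["grip_width"])
p1=W([0,0,120+155]);step(p,r,p1,toolR([0,1,0]))
s=read_camera("side");t=read_camera("top");pickle.dump((s,t),open('c2.pkl','wb'))
s1,t1=pickle.load(open('c1.pkl','rb'))
V=U.copy();V[4]=1.45
ov(s,t1,V,'ov5')
for c in(s,t1):
  for n in("used_roll_center","keeper_knob","keeper_hinge"): print(n,[(m["uv"],m["score"]) for m in mark_of(n,c)[:3]] if c is s else '',proj(c,pts(V)[n]))
E
```

```text
[523.104 237.449 349.365] [-0.237  0.204 -0.517] 85.35378091638597
rows 1 off/row [-0.009 -0.014 -0.055] rot/row [0.003 0.    0.014] | tot mm [ -5.519  -8.581 -33.131] deg [0.29  0.02  1.277]
used_roll_center [([295.2, 302.6], 0.89), ([274.3, 377.2], 0.88), ([222.3, 357.2], 0.75)] [292.531 306.331]
keeper_knob [([251.9, 316.0], 0.74)] [250.255 317.926]
keeper_hinge [([281.7, 280.8], 0.85)] [277.753 279.141]
used_roll_center  [248.566 230.45 ]
keeper_knob  [194.728 211.49 ]
keeper_hinge  [245.203 213.88 ]
```

View pics/ov5.png

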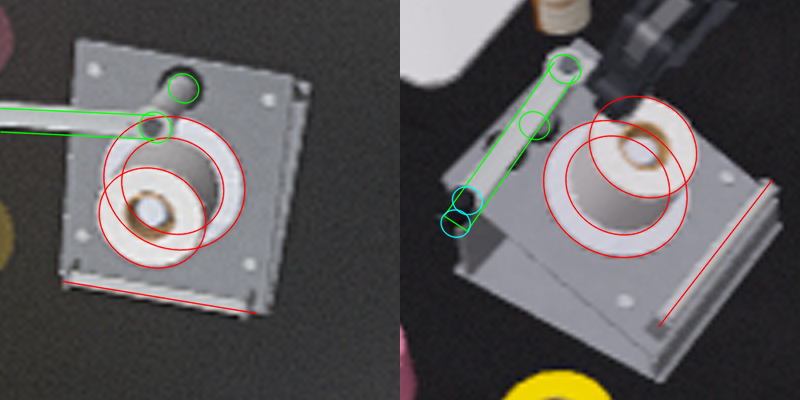

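Request:
{"api": "arm_command", "payload": {"offset": [[-0.009,-0.014,-0.055],[0,0,0],[0,0,0]], "delta_rot": [[0.003,0,0.014],[0,0,0],[0,0,0]], "fingers": [1,1,1]}}

```text
clock: 8.6
tool_pos: [518.0, 230.8, 317.9]
tcp_rot: [0.213, 2.696, -0.042]
contact_force: [0.9, 0.6, 0.0]
grip_width: 85.3
```

```bash
python3 - <<'E'
from plan import *
p,r=pose();print(p)
print("in spindle frame",R.T@(p-S),R.T@r.as_matrix())
p1=W([0,0,28+155]);step(p,r,p1,toolR([0,1,0]))
E
```

```text
[517.976 230.812 317.901]
in spindle frame [  0.791   1.981 276.47 ] [[-1.     0.008  0.001]
 [ 0.008  1.     0.001]
 [-0.001  0.001 -1.   ]]
rows 3 off/row [ 0.021 -0.004 -0.047] rot/row [-0.001  0.     0.001] | tot mm [ 38.053  -7.754 -85.047] deg [-0.217  0.116  0.39 ]
```

Aligned within 2 mm. Descending in two parts.

Request:
{"api": "arm_command", "payload": {"offset": [[0.013,-0.003,-0.028],[0.013,-0.003,-0.028],[0.013,-0.003,-0.028],[0,0,0],[0,0,0]], "delta_rot": [[0,0,0],[0,0,0],[0,0,0],[0,0,0],[0,0,0]], "fingers": [1,1,1,1,1]}}

```text
clock: 9.1
tool_pos: [541.7, 225.8, 268.5]
tcp_rot: [0.212, 2.695, -0.04]
contact_force: [-0.2, 0.1, -0.1]
grip_width: 85.4
```

```bash
python3 - <<'E'
from plan import *
p,r=pose();print(p)
print("in spindle frame",R.T@(p-S))
p1=W([0,0,28+155]);step(p,r,p1,r)
s=read_camera("side");t=read_camera("top");k=4
out=[]
for c,(x0,y0) in((t,(190,160)),(s,(235,230))):
    M=np.array([[k,0,-k*x0],[0,k,-k*y0]],float);out.append(cv2.warpAffine(c["image"],M,(400,560),flags=cv2.INTER_CUBIC))
cv2.imwrite('pics/b1.png',np.hstack(out)[:,:,::-1])
E
```

```text
[541.669 225.807 268.478]
in spindle frame [  1.814   0.573 221.46 ]
rows 1 off/row [ 0.024 -0.005 -0.059] rot/row [0. 0. 0.] | tot mm [ 14.36   -2.75  -35.623] deg [0. 0. 0.]
```

View pics/b1.png

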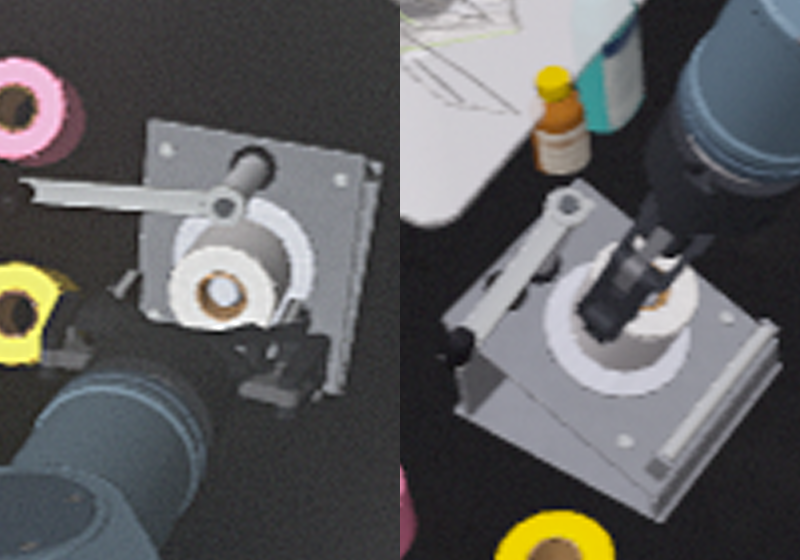

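Request:
{"api": "arm_command", "payload": {"offset": [[0.012,-0.0025,-0.03],[0.012,-0.0025,-0.03],[0,0,0],[0,0,0]], "delta_rot": [[0,0,0],[0,0,0],[0,0,0],[0,0,0]], "fingers": [1,1,1,1]}}

```text
clock: 9.6
tool_pos: [555.6, 222.4, 232.2]
tcp_rot: [0.212, 2.695, -0.041]
contact_force: [0.1, 0.1, 0.5]
grip_width: 85.4
```

```bash
python3 - <<'E'
from plan import *
p,r=pose();print(p,get_state()["contact_force"])
print("in spindle frame",R.T@(p-S))
E
```

```text
[555.613 222.394 232.16 ] [0.074 0.124 0.523]
in spindle frame [ -0.576  -0.718 182.503]
```

Request:
{"api": "arm_command", "payload": {"offset": [[0,0,0],[0,0,0],[0,0,0],[0,0,0],[0,0,0],[0,0,0],[0,0,0],[0,0,0]], "delta_rot": [[0,0,0],[0,0,0],[0,0,0],[0,0,0],[0,0,0],[0,0,0],[0,0,0],[0,0,0]], "fingers": [0.75,0.65,0.6,0.6,0.6,0.6,0.6,0.6], "squeeze": 30}}

```text
clock: 10.4
tool_pos: [555.6, 222.6, 232.8]
tcp_rot: [0.211, 2.694, -0.04]
contact_force: [-3.1, 0.0, 5.3]
grip_width: 62.1
```

```bash
python3 - <<'E'
from plan import *
p,r=pose();print(get_state()["contact_force"],get_state()["torque"])
print("in spindle frame",R.T@(p-S),R[:,2]*20/600)
E
```

```text
[-3.056  0.008  5.299] [-0.18   0.591 -0.148]
in spindle frame [ -0.357  -0.545 183.06 ] [-0.014  0.002  0.03 ]
```

Request:
{"api": "arm_command", "payload": {"offset": [[0,0,0],[-0.007,0.001,0.015],[-0.007,0.001,0.015],[-0.007,0.001,0.015],[-0.007,0.001,0.015],[0,0,0]], "delta_rot": [[0,0,0],[0,0,0],[0,0,0],[0,0,0],[0,0,0],[0,0,0]], "fingers": [0.5,0.5,0.5,0.5,0.5,0.5], "squeeze": 35}}

```text
clock: 11.0
tool_pos: [538.7, 224.9, 269.0]
tcp_rot: [0.211, 2.694, -0.039]
contact_force: [0.5, 0.4, -0.5]
grip_width: 62.0
```

```bash
python3 - <<'E'
from plan import *
p,r=pose();print(get_state()["contact_force"],get_state()["torque"],get_state()["grip_width"])
print("in spindle frame",R.T@(p-S))
s=read_camera("side");k=4
M=np.array([[k,0,-k*235],[0,k,-k*230]],float);cv2.imwrite('pics/b2.png',cv2.warpAffine(s["image"],M,(400,560),flags=cv2.INTER_CUBIC)[:,:,::-1])
E
```

```text
[ 0.513  0.418 -0.541] [0.096 0.483 0.01 ] 61.993157682087976
in spindle frame [ -0.49   -0.751 223.07 ]
```

View pics/b2.png

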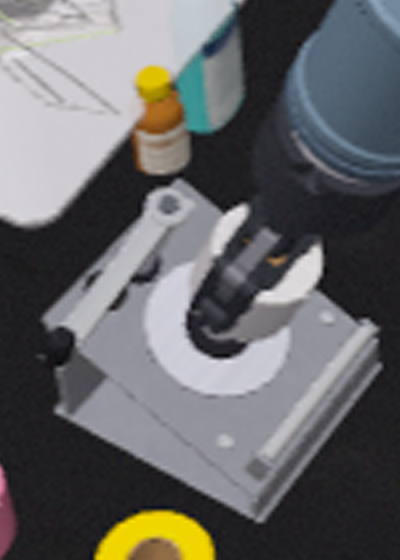

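The roll is coming up in the fingers at (265,280) in the crop, and the spindle stays behind. I'll keep lifting.

Request:
{"api": "arm_command", "payload": {"offset": [[-0.011,0.0016,0.023],[-0.011,0.0016,0.023],[-0.011,0.0016,0.023],[-0.011,0.0016,0.023],[-0.011,0.0016,0.023],[-0.011,0.0016,0.023],[0,0,0]], "delta_rot": [[0,0,0],[0,0,0],[0,0,0],[0,0,0],[0,0,0],[0,0,0],[0,0,0]], "fingers": [0.5,0.5,0.5,0.5,0.5,0.5,0.5]}}

```text
clock: 11.75
tool_pos: [499.2, 230.7, 351.4]
tcp_rot: [0.211, 2.694, -0.039]
contact_force: [0.2, -0.2, -1.6]
grip_width: 62.3
```

```bash
python3 - <<'E'
from plan import *
p,r=pose();print(get_state()["contact_force"],get_state()["grip_width"],get_state()["joint_positions"])
print("in spindle frame",R.T@(p-S))
s=read_camera("side");t=read_camera("top");k=4
out=[]
for c,(x0,y0) in((t,(190,160)),(s,(235,210))):
    M=np.array([[k,0,-k*x0],[0,k,-k*y0]],float);out.append(cv2.warpAffine(c["image"],M,(400,560),flags=cv2.INTER_CUBIC))
cv2.imwrite('pics/b3.png',np.hstack(out)[:,:,::-1])
# final: tool straight down, jaws y world yaw 90deg
tr=np.load('tray.npy');F=np.array([tr[0],tr[1],8]);print(tr)
for yaw in(90,60,30):
  y=np.array([np.cos(np.radians(yaw)),np.sin(np.radians(yaw)),0]);z=np.array([0,0,-1.])
  step(p,r,np.array([tr[0],tr[1],196+100]),np.column_stack([np.cross(y,z),y,z]))
E
```

```text
[ 0.21  -0.181 -1.611] 62.317519562541804 [-0.047  0.458 -0.687  1.975  0.994  0.722  0.03 ]
in spindle frame [ -1.831  -0.957 314.617]
[ 637.345 -158.294    0.103]
rows 10 off/row [ 0.023 -0.065 -0.009] rot/row [0.002 0.028 0.01 ] | tot mm [ 138.099 -388.965  -55.366] deg [ 1.648 25.195  8.815]
rows 10 off/row [ 0.023 -0.065 -0.009] rot/row [ 0.009  0.027 -0.023] | tot mm [ 138.099 -388.965  -55.366] deg [  8.15   24.019 -20.697]
rows 10 off/row [ 0.023 -0.065 -0.009] rot/row [ 0.016  0.024 -0.056] | tot mm [ 138.099 -388.965  -55.366] deg [ 14.479  21.675 -50.19 ]
```

View pics/b3.png

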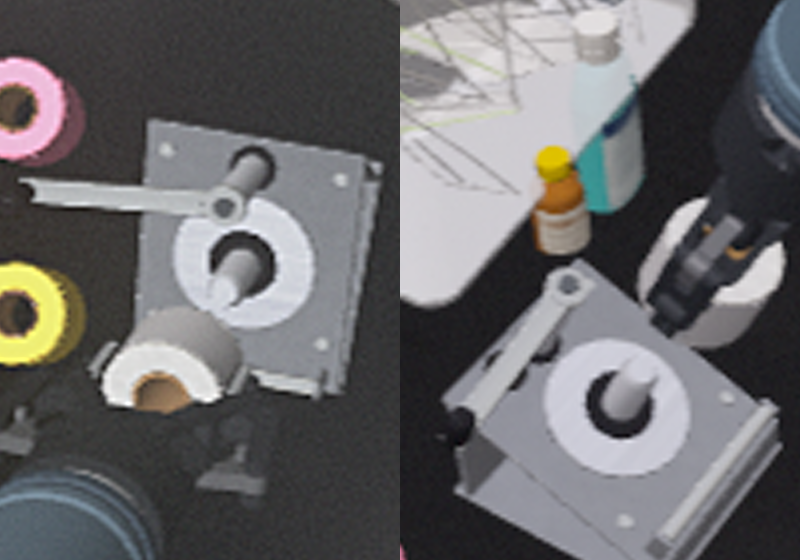

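Request:
{"api": "arm_command", "payload": {"offset": [[0.0115,-0.0325,0],[0.0115,-0.0325,0],[0.0115,-0.0325,0],[0.0115,-0.0325,0],[0.0115,-0.0325,0],[0.0115,-0.0325,0],[0.0115,-0.0325,0],[0.0115,-0.0325,0],[0.0115,-0.0325,0],[0.0115,-0.0325,0]], "delta_rot": [[0.008,0.012,-0.028],[0.008,0.012,-0.028],[0.008,0.012,-0.028],[0.008,0.012,-0.028],[0.008,0.012,-0.028],[0.008,0.012,-0.028],[0.008,0.012,-0.028],[0.008,0.012,-0.028],[0.008,0.012,-0.028],[0.008,0.012,-0.028]], "fingers": [0.5,0.5,0.5,0.5,0.5,0.5,0.5,0.5,0.5,0.5]}}

```text
clock: 12.85
tool_pos: [568.6, 33.6, 348.7]
tcp_rot: [0.879, 2.785, -0.026]
contact_force: [1.2, 0.5, -1.0]
grip_width: 61.8
```

Request:
{"api": "arm_command", "payload": {"offset": [[0.0115,-0.0325,0],[0.0115,-0.0325,0],[0.0115,-0.0325,0],[0.0115,-0.0325,0],[0.0115,-0.0325,0],[0.0115,-0.0325,0],[0.0115,-0.0325,0],[0.0115,-0.0325,0],[0.0115,-0.0325,0],[0.0115,-0.0325,0]], "delta_rot": [[0.008,0.012,-0.028],[0.008,0.012,-0.028],[0.008,0.012,-0.028],[0.008,0.012,-0.028],[0.008,0.012,-0.028],[0.008,0.012,-0.028],[0.008,0.012,-0.028],[0.008,0.012,-0.028],[0.008,0.012,-0.028],[0.008,0.012,-0.028]], "fingers": [0.5,0.5,0.5,0.5,0.5,0.5,0.5,0.5,0.5,0.5]}}

```text
clock: 13.85
tool_pos: [637.7, -161.7, 349.8]
tcp_rot: [-1.579, -2.713, 0.004]
contact_force: [0.4, -0.0, -1.7]
grip_width: 62.2
```

```bash
cat > q.py <<'E'
from plan import *
p,r=pose();print(p,get_state()["contact_force"],get_state()["grip_width"])
tr=np.load('tray.npy')
yaw=30
y=np.array([np.cos(np.radians(yaw)),np.sin(np.radians(yaw)),0]);z=np.array([0,0,-1.])
RD=np.column_stack([np.cross(y,z),y,z])
E
python3 - <<'E'
from q import *
step(p,r,np.array([tr[0],tr[1]+3,260]),RD)
s=read_camera("side");t=read_camera("top");save(s,'s6');save(t,'t6');k=4
out=[]
for c,(x0,y0) in((t,(360,160)),(s,(290,120))):
    M=np.array([[k,0,-k*x0],[0,k,-k*y0]],float);out.append(cv2.warpAffine(c["image"],M,(400,560),flags=cv2.INTER_CUBIC))
cv2.imwrite('pics/b4.png',np.hstack(out)[:,:,::-1])
E
```

```text
[ 637.708 -161.668  349.767] [ 0.418 -0.029 -1.654] 62.249753897219534
rows 2 off/row [-0.     0.005 -0.075] rot/row [ 0.    -0.001  0.002] | tot mm [ -0.363   6.374 -89.767] deg [ 0.027 -0.221  0.391]
```

View pics/b4.png

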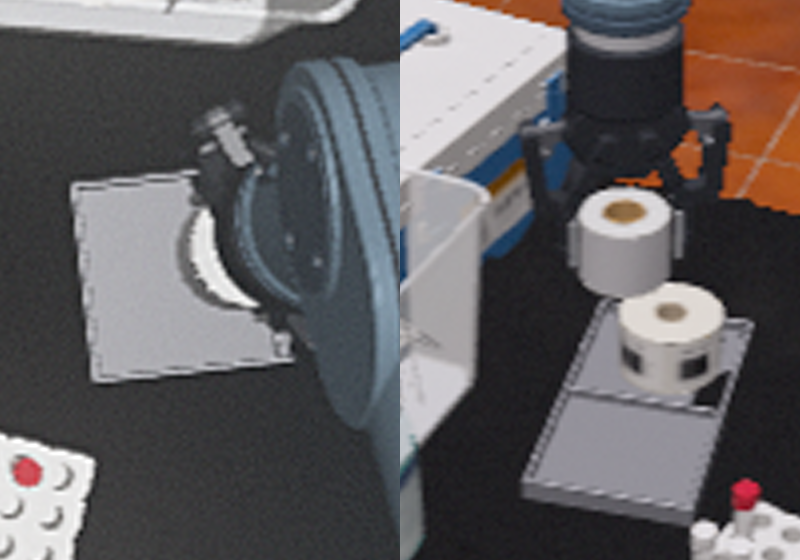

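Request:
{"api": "arm_command", "payload": {"offset": [[0,0.0015,-0.036],[0,0.0015,-0.036],[0,0.0015,-0.036],[0,0.0015,-0.036],[0,0.0015,-0.036],[0,0.0015,-0.036],[0,0,0],[0,0,0]], "delta_rot": [[0,0,0],[0,0,0],[0,0,0],[0,0,0],[0,0,0],[0,-0.002,0.004],[0,0,0],[0,0,0]], "fingers": [0.5,0.5,0.5,0.5,0.5,0.5,0.5,0.5]}}

```text
clock: 14.75
tool_pos: [637.4, -154.2, 220.6]
tcp_rot: [1.566, 2.723, -0.001]
contact_force: [0.3, -0.1, -1.3]
grip_width: 61.9
```

```bash
python3 - <<'E'
from q import *
print(r.as_matrix()[:,2])
s=read_camera("side");t=read_camera("top");k=4
C=p+158*r.as_matrix()[:,2];print(C,proj(s,C),[(m["uv"],m["score"]) for m in mark_of("used_roll_center",s)[:4]])
out=[]
for c,(x0,y0) in((t,(360,160)),(s,(290,150))):
    M=np.array([[k,0,-k*x0],[0,k,-k*y0]],float);I=cv2.warpAffine(c["image"],M,(400,560),flags=cv2.INTER_CUBIC)
    a=np.linspace(0,2*np.pi,60)
    for dz in(-25,25): cv2.polylines(I,[np.array([(proj(c,C+[31*np.cos(v),31*np.sin(v),dz])-[x0,y0])*k for v in a]).astype(np.int32)],True,(255,0,0),1)
    out.append(I)
cv2.imwrite('pics/b5.png',np.hstack(out)[:,:,::-1])
E
```

```text
[ 637.412 -154.212  220.636] [ 0.326 -0.059 -1.271] 61.91429258427567
[ 0.    -0.001 -1.   ]
[ 637.463 -154.345   62.636] [344.089 220.355] [([341.0, 218.1], 0.76), ([347.7, 233.4], 0.2)]
```

View pics/b5.png

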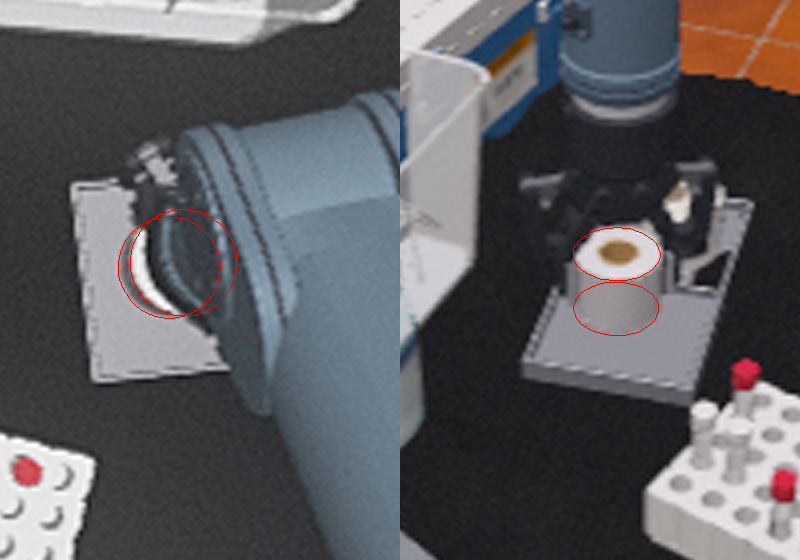

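Request:
{"api": "arm_command", "payload": {"offset": [[0,0,-0.012],[0,0,-0.012],[0,0,-0.01],[0,0,-0.006],[0,0,0],[0,0,0]], "delta_rot": [[0,0,0],[0,0,0],[0,0,0],[0,0,0],[0,0,0],[0,0,0]], "fingers": [0.5,0.5,0.5,0.5,0.5,0.5]}}

```text
clock: 15.5
tool_pos: [637.4, -154.4, 196.4]
tcp_rot: [1.566, 2.722, -0.001]
contact_force: [0.1, 0.4, -0.8]
grip_width: 62.1
```

Request:
{"api": "arm_command", "payload": {"offset": [[0,0,-0.003],[0,0,-0.002],[0,0,0],[0,0,0]], "delta_rot": [[0,0,0],[0,0,0],[0,0,0],[0,0,0]], "fingers": [0.5,0.5,0.5,0.5]}}

```text
clock: 15.9
tool_pos: [637.4, -154.5, 193.5]
tcp_rot: [1.566, 2.722, -0.001]
contact_force: [-0.0, -0.5, -1.2]
grip_width: 62.5
```

Request:
{"api": "arm_command", "payload": {"offset": [[0,0,-0.002],[0,0,0],[0,0,0]], "delta_rot": [[0,0,0],[0,0,0],[0,0,0]], "fingers": [0.5,0.5,0.5]}}

```text
clock: 16.2
tool_pos: [637.3, -154.5, 192.3]
tcp_rot: [1.566, 2.722, -0.001]
contact_force: [-0.3, -0.6, -1.4]
grip_width: 62.6
```

Request:
{"api": "arm_command", "payload": {"offset": [[0,0,-0.002],[0,0,0],[0,0,0]], "delta_rot": [[0,0,0],[0,0,0],[0,0,0]], "fingers": [0.5,0.5,0.5]}}

```text
clock: 16.5
tool_pos: [637.3, -154.5, 191.0]
tcp_rot: [1.566, 2.722, -0.001]
contact_force: [-0.4, 0.9, -1.9]
grip_width: 62.3
```

Request:
{"api": "arm_command", "payload": {"offset": [[0,0,-0.002],[0,0,0],[0,0,0]], "delta_rot": [[0,0,0],[0,0,0],[0,0,0]], "fingers": [0.5,0.5,0.5]}}

```text
clock: 16.8
tool_pos: [637.3, -154.5, 189.8]
tcp_rot: [1.566, 2.722, -0.001]
contact_force: [-0.2, 1.0, -1.5]
grip_width: 61.9
```

Request:
{"api": "arm_command", "payload": {"offset": [[0,0,-0.002],[0,0,0],[0,0,0]], "delta_rot": [[0,0,0],[0,0,0],[0,0,0]], "fingers": [0.5,0.5,0.5]}}

```text
clock: 17.1
tool_pos: [637.5, -154.5, 188.9]
tcp_rot: [1.566, 2.721, -0.001]
contact_force: [-1.1, 0.0, 1.5]
grip_width: 62.1
```

Request:
{"api": "arm_command", "payload": {"offset": [[0,0,-0.002],[0,0,0],[0,0,0]], "delta_rot": [[0,0,0],[0,0,0],[0,0,0]], "fingers": [0.5,0.5,0.5]}}

```text
clock: 17.4
tool_pos: [637.5, -154.4, 188.8]
tcp_rot: [1.566, 2.721, -0.002]
contact_force: [-4.3, 0.4, 10.2]
grip_width: 62.6
```

```bash
python3 - <<'E'
from q import *
s=read_camera("side");k=6
x0,y0=300,190
M=np.array([[k,0,-k*x0],[0,k,-k*y0]],float);I=cv2.warpAffine(s["image"],M,(600,420),flags=cv2.INTER_CUBIC)
a=np.linspace(0,2*np.pi,60);C=np.array([p[0],p[1],33])
for dz in(-25,25): cv2.polylines(I,[np.array([(proj(s,C+[31*np.cos(v),31*np.sin(v),dz])-[x0,y0])*k for v in a]).astype(np.int32)],True,(255,0,0),1)
cv2.imwrite('pics/b6.png',I[:,:,::-1])
E
```

```text
[ 637.512 -154.41   188.832] [-4.29   0.428 10.211] 62.57441277559103
```

View pics/b6.png

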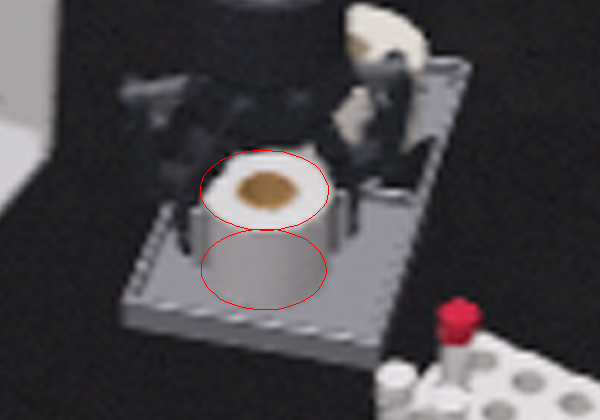

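The floor contact shows as a force rise at TCP z = 188.9 mm. I'll ease off 1 mm and release slowly.

Request:
{"api": "arm_command", "payload": {"offset": [[0,0,0.0015],[0,0,0],[0,0,0],[0,0,0],[0,0,0],[0,0,0],[0,0,0],[0,0,0]], "delta_rot": [[0,0,0],[0,0,0],[0,0,0],[0,0,0],[0,0,0],[0,0,0],[0,0,0],[0,0,0]], "fingers": [0.65,0.74,0.78,0.82,0.86,0.9,0.92,0.92]}}

```text
clock: 18.25
tool_pos: [637.4, -154.5, 188.4]
tcp_rot: [1.566, 2.722, -0.001]
contact_force: [0.5, 0.0, -0.1]
grip_width: 78.6
```

Request:
{"api": "arm_command", "payload": {"offset": [[0,0,0.015],[0,0,0.03],[0,0,0.05],[0,0,0.07],[0,0,0.07],[0,0,0.07],[0,0,0]], "delta_rot": [[0,0,0],[0,0,0],[0,0,0],[0,0,0],[0,0,0],[0,0,0],[0,0,0]], "fingers": [0.92,0.92,0.92,0.92,0.92,0.92,0.92]}}

```text
clock: 18.95
tool_pos: [639.4, -154.0, 380.1]
tcp_rot: [1.56, 2.711, 0.006]
contact_force: [0.6, 0.3, 0.8]
grip_width: 78.6
```

Request:
{"api": "arm_command", "payload": {"offset": [[-0.07,0,0],[-0.07,0,0],[-0.07,0,0],[0,0,0],[0,0,0]], "delta_rot": [[0,0,0],[0,0,0],[0,0,0],[0,0,0],[0,0,0]], "fingers": [0.92,0.92,0.92,0.92,0.92]}}

```text
clock: 19.45
tool_pos: [511.0, -154.7, 372.5]
tcp_rot: [1.566, 2.72, -0.002]
contact_force: [0.0, 0.2, 0.4]
grip_width: 78.7
```

```bash
python3 - <<'E'
from q import *
s=read_camera("side");t=read_camera("top");save(s,'s7');save(t,'t7')
for n in("used_roll_center","full_roll_center","free_bay"):
  print(n,[(m["uv"],m["score"]) for m in mark_of(n,s)[:4]],[(m["uv"],m["score"]) for m in mark_of(n,t)[:4]])
print(proj(s,[tr[0],tr[1],33]),proj(t,[tr[0],tr[1],33]))
E
```

```text
[ 510.966 -154.678  372.55 ] [0.048 0.222 0.355] 78.69858947983188
used_roll_center [([219.2, 358.5], 0.97), ([343.9, 227.6], 0.96), ([271.9, 375.8], 0.85)] [([401.6, 224.7], 0.8), ([195.8, 236.1], 0.65)]
full_roll_center [([357.0, 202.5], 0.98)] [([449.9, 222.5], 0.6)]
free_bay [([347.0, 235.8], 0.89)] [([405.5, 225.4], 0.92)]
[344.53  227.521] [403.619 227.078]
```

View pics/t7.png

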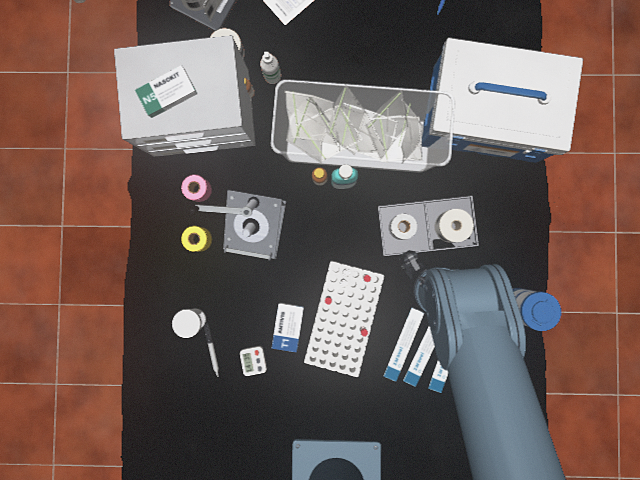

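View pics/s7.png

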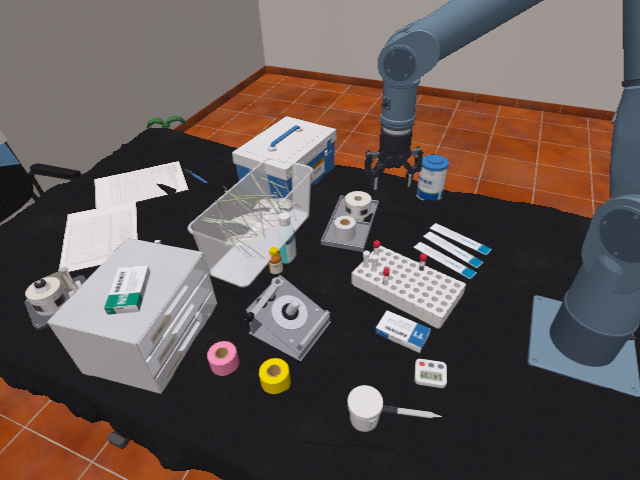

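The white roll lies flat and central in the bay: top (403,226), side (344,228). The full roll is unmoved at (357,203), and the keeper arm is open, pointing left at (200,209) in the top view. The gripper is clear, so I'm handing in.

```bash
python3 -c "
from h import *
print(finish_job())"
```

```text
the job is handed in; nothing more can be done
None
```

I swung the keeper arm open, lifted the white part-used roll off the spindle along its tilted axis and set it flat in the empty bay. I then backed the gripper clear and handed the job in at about 19.5 s of the 64 s allowed. `finish_job` gave no verdict.

**Last checks (by camera, before hand-in):**
- **Keeper arm:** open at about 1.45 rad, judged from an overlay on the pictures.
- **Part-used roll:** it looked flat in the pictures. The side view put its centre within 1 px of where a roll at the bay's centre would show, and the top view within about 3 px, or a few mm. The TCP was also about 4 mm from the fitted bay centre at release.
- **Full roll:** in the side picture its mark is within about 1 px of where it was at the start. The top-view mark shifted about 4 px, roughly 10 mm. I put that down to detector scatter, since the other marks scattered by a similar amount and nothing came near the roll.
- **Robot:** clear of everything, with a force reading of about 0.

**Disagreements:**
- The floor contact came about 2 mm lower than I had worked out, so I lowered in 1 mm steps until the force rose; it peaked at about 11 N.
- Point marks from the two cameras differed from the fitted unwinder by up to about 6 px, so I corrected the pose by overlaying it on the pictures.

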